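# Re-file two key sample boards in their slotted counter stands

## Task

Two key sample boards are out of place: the narrow one stands in the wide stand's slot and the wide one leans against a small carton. Put each board upright into the stand whose slot is as long as the board, pushed fully home on the slot's floor. Lower the boards in gently, without dropping them, ramming the stands or letting a board fall flat, and do not shift the carton or the things standing round about.

Things in the scene. Friction and masses are not known exactly. Their poses are not given: they have to be found in the camera images.
- wide_board: The wider key sample board: flat grey slab with key shapes on both faces, 120 mm wide (its y), 10 mm thick (its x), 110 mm high (its z), 0.10 to 0.21 kg. Both faces and both ends are alike, either way round will do. Origin: centre of its lower edge. At the start its lower edge stands on the bench and its +x face leans at about 16 degrees from upright against the top edge of the carton; about 60 mm of it stands above the carton.
- narrow_board: The narrower key sample board, the same but 90 mm wide (y); 10 mm thick (x), 110 mm high (z), 0.10 to 0.21 kg. Origin: centre of its lower edge. At the start it stands upright but loose in the slot of the wide stand, off its middle by up to 14 mm along the slot.
- wide_stand: Fixed stand of folded grey sheet steel on a dark foot plate 62 x 154 x 6 mm; highest point 41 mm above the bench. Its slot runs along its y: 124 mm long (y), 13 mm wide (x), closed at both ends, with lips that flare outward by 5 mm on all four sides from 31 mm height up. Origin: on the bench under the middle of the slot, z up.
- wide_stand_floor (a point): Middle of the wide stand's slot floor, 8 mm above the bench; axes as the stand's. A board is home when its lower edge rests here.
- narrow_stand: Fixed stand like the other with a shorter slot: 94 mm long (y), 13 mm wide (x), foot plate 62 x 124 x 6 mm, lips up to 41 mm. Origin: on the bench under the middle of the slot, z up.
- narrow_stand_floor (a point): Middle of the narrow stand's slot floor, 8 mm above the bench; axes as the stand's.
- carton: Loose white printed carton, 66 x 100 x 46 mm (x, y, z), 0.9 kg, that the wide board leans on (against its -x side). Origin: centre of its underside. Not to be shifted.
- oil_bottle: Oiler bottle with red spout, 46 mm diameter, 150 mm high, bystander. Origin: centre of its underside.
- tape_measure: Yellow tape measure, 64 x 78 x 35 mm, bystander. Origin: centre of its underside.
- cup: Green plastic cup, 72 mm diameter, 60 mm high, bystander. Origin: centre of its underside.

How it is judged:
At the end, for the whole second after the job is handed in: The wide board stands in the wide stand and the narrow board in the narrow stand: each lower edge within 3 mm of its slot floor's height and within 6 mm of the slot's middle, along the slot within 0.06 rad, upright within 0.12 rad, at rest (z of wide_board in the frame of wide_stand_floor between -0.003 and 0.003 m and horizontal distance between wide_board and wide_stand_floor below 0.006 m and angle between the y axis of wide_board and the y axis of wide_stand, either way round below 0.06 rad and angle between each of wide_board, narrow_board's own z axis and vertical below 0.12 rad and linear speed of each of wide_board, narrow_board below 0.02 m/s and z of narrow_board in the frame of narrow_stand_floor between -0.003 and 0.003 m and horizontal distance between narrow_board and narrow_stand_floor below 0.006 m and angle between the y axis of narrow_board and the y axis of narrow_stand, either way round below 0.06 rad); the robot touches nothing.
It fails at once if a bystander or the carton is shifted by more than 30 mm (distance of any of oil_bottle, tape_measure, cup, carton from where it was at the start of the episode above 0.03 m).
It fails at once if a board falls flat (more than 60 degrees from upright) (angle between any of wide_board, narrow_board's own z axis and vertical above 1.05 rad).
It fails at once if a board is dropped or slammed down (over 0.4 m/s with its lower edge less than 30 mm above the bench) ((linear speed of wide_board above 0.4 m/s and height (world z) of wide_board below 0.03 m) or (linear speed of narrow_board above 0.4 m/s and height (world z) of narrow_board below 0.03 m)).
It fails at once if a board is rammed into a stand with more than 100 N (sum over all its contacts) (contact force between any of wide_board, narrow_board and wide_stand above 100 N or contact force between any of wide_board, narrow_board and narrow_stand above 100 N).
It also fails if it takes over 58 s, if anything falls off the work surface, if the arm or the gripper's body presses on something with over 40 N, if the wrist force passes 120 N, or if a joint passes its speed limit or range.

## Robot

A 6-joint arm with a two-finger parallel gripper is mounted at the origin on the work surface; the furniture and walls round the work are solid. World frame = base frame: x ahead of the robot, y to its left, z up, the work surface at z = 0. Lengths are in m, angles in rad, forces in N, time in s.
With the tool pointing down it reaches from about 0.4 to 0.825 m from the base axis. Payload 7 kg.
Tool frame: the origin (TCP) lies midway between the tips of the shut fingers; the grasp point (between the pads) lies arm.hold_point_z behind it (arm.hold_point_z is the distance from the TCP to the grasp point, in m); z points along the fingers, y is the line along which they close (so a half turn about z gives the same grasp; the last joint's range is limited). The gripper opens to 88 mm and grips with 3 to 60 N. Pads are 19 mm wide; open, the fingers measure 130 mm over their backs; the gripper's body (78 mm by 193 mm) begins 47 mm behind the grasp point.
Start: joints at [-1.009, 0.359, 0.012, 0, -1.224, -0.288], TCP at [0.182, -0.65, 0.227] pointing down, gripper open.
Joint ranges: [-3.07, 3.07], [-1.43, 2.12], [-1.02, 1.25], [-3.03, 1.67], [-3.05, -0], [-3.03, 3.03]. Speed limits (rad/s): [2.39, 2.39, 3.01, 3.14, 3.14, 3.14].

## Interface

Orientations are given as [roll, pitch, yaw] about the fixed x, y, z axes, in that order (R = Rz(yaw) Ry(pitch) Rx(roll)).
In Python, from station import arm gives the robot as it stands.
- The arm moves only by the shell command python3 -m crank 'ROWS' [OPENING] [FORCE]. ROWS is JSON, a list that holds one entry, the list of rows, each a list of 4 numbers: the shift along the tool's x, y, z in units of 25 mm (1.0 is 25 mm), then the turn about the tool's z in units of 5 degrees (1.0 is 5 degrees). A call has 1 to 12 rows; each row is the pose to reach, as a shift and turn from the pose commanded when the call began, along the tool's axes at that moment; what a row does not reach only later rows make up. A row lasts 1/8 s, in which the tool goes at most 62.5 mm and 10.7 degrees, less where a joint would pass 70% of its speed; a pose out of reach is approached as far as the arm can. A call with a gripper value outside its range is refused whole. OPENING is the closure, from 0 (fully open) to 1 (shut), set as the call begins (- or left out, the last holds). The fingers move at their own pace and stop on an object; FORCE is the grip in N (left out, the last holds). Time passes only in rows, so rows that repeat a pose let the fingers close. It gives the time, the measured TCP pose, the force, the opening and the grip force at its end, in the units of the state.
- arm.get_state(): the state, without advancing time (a new reading comes with each control period).
- arm.grab_frame(name): name is "scene" or "top" or "wrist"; returns (picture, depth): 384x512x3 uint8, red, green, blue; 384x512 float32, m along the optical axis (not along the pixel's ray), 0 where there is no reading.
- arm.get_calibration(name): a dict with "mtx" (3x3 intrinsics, pixels), "k1" (the pictures are not rectified: a ray, as slopes to the right and down, at radius r is drawn at 1 + k1 r^2 times it, then the intrinsics apply), "R" (3x3) and "t" (3): a world point X has camera coordinates R X + t; the wrist camera has in their place "mount" (4x4, takes a point from camera to tool coordinates, whose origin is the TCP and whose axes are the flange's). Camera axes: x right, y down, z forward; pixel columns grow to the right and rows downward; lengths in m; the calibration is good to about 2 mm. A picture is of the moment at which its call begins: read the wrist's pose just before it. get_calibration takes no time and is no camera call.
- arm.job_done(): hands the job in; it is judged then, once.
Trained networks look in the newest picture that a camera, given by its name, has taken for a name from the list of things; names that differ only in an ending like _2 or _b are one class to them, and where a whole thing is asked for, a point or a joint stands for the part that bears it (a point fixed in the world has none). Each returns a list of dicts, best first, with "score" (0 to 1); they miss things now and then, are a little off and sometimes report something else, mostly with a low value. They report only what shows in the picture. A call takes as long as a camera call.
- arm.recognise(thing, camera): "extent" ([left, top, width, height] in pixels, round what is visible of it).
- arm.trace(thing, camera): "mask" (384x512 bool, what is visible of it) and "extent" ([left, top, width, height] in pixels, round what is visible of it).
The state is a dict: "t": time; "q": joint angles; "qd": joint speeds; "joint_efforts": joint torques, N m; "eef_pos": TCP position; "ee_rot": TCP orientation; "force": force on the tool from outside, world axes, zero at the start; "moment": the same for the moment, N m; "width": finger opening in m; "gripper_force": force on a finger pad.
Only numpy, scipy, OpenCV 4.12 (cv2) and the standard library are available. Lean on these libraries where they do the work, as an engineer would, in place of code of your own. Each camera call takes 0.05 s, during which the arm holds its last target. There are 200 camera calls.

## Working session

There is one attempt and no reset: what is moved stays moved. The work goes in short steps, Python scripts to look and compute and a shell command to move; the robot and the scene stay as the last step left them, time stands still between calls to the robot, and variables do not carry over. Pictures are saved under pics/ and viewed, at most 10 in all, crops included, and the job is handed in when it is done.

```bash
mkdir -p pics; ls; cat > h.py <<'E'
import numpy as np, cv2
from station import arm
from scipy.spatial.transform import Rotation as Ro
def cloud(cam, mask, depth, st=None):
    c=arm.get_calibration(cam); K=np.array(c["mtx"]); k1=c["k1"]
    v,u=np.nonzero(mask&(depth>0)); z=depth[v,u]
    d=cv2.undistortPoints(np.c_[u,v].astype(float)[:,None],K,np.array([k1,0,0,0.]))[:,0]
    P=np.c_[d*z[:,None],z]
    if cam=="wrist":
        M=np.array(c["mount"]); P=P@M[:3,:3].T+M[:3,3]
        return P@Ro.from_euler('xyz',st["ee_rot"]).as_matrix().T+st["eef_pos"]
    return (P-np.array(c["t"]))@np.array(c["R"])
E
python3 - <<'E'
from h import *
import pickle
print(arm.get_state(), arm.hold_point_z)
out={}
for cam in ("scene","top"):
    p,d=arm.grab_frame(cam); out[cam]=(p,d)
    cv2.imwrite(f"pics/{cam}0.png",p[...,::-1])
    for n in ["wide_board","narrow_board","wide_stand","narrow_stand","carton","oil_bottle","tape_measure","cup"]:
        r=arm.trace(n,cam)
        if not r: print(cam,n,None); continue
        r=r[0]; P=cloud(cam,r["mask"],d); out[cam,n]=P
        if len(P)<5: continue
        rc=cv2.minAreaRect(P[:,:2].astype(np.float32)*1000)
        print(cam,n,round(r["score"],2),r["extent"],np.round(np.percentile(P,[2,50,98],axis=0),3).tolist(),np.round(rc[0]),np.round(rc[1]),round(rc[2],1))
pickle.dump(out,open("o.pkl","wb"))
E
```

```text
pics
{'t': 0.0, 'q': array([-1.00890735e+00,  3.59390573e-01,  1.10529952e-02, -3.60454427e-04,
       -1.22412330e+00, -2.88116683e-01]), 'qd': array([-1.50132376e-04,  6.69829043e-05, -6.50357868e-04,  9.20055459e-04,
       -1.30691676e-04,  1.47985852e-06]), 'joint_efforts': array([-8.37750595e-04, -5.82717562e+01,  2.93049717e+01,  6.99720427e+00,
        6.77498057e-03, -1.20564591e-04]), 'eef_pos': array([ 0.18234433, -0.64938071,  0.22561591]), 'ee_rot': array([ 3.13990043e+00, -1.48141711e-04, -2.86794299e+00]), 'force': array([ 0.16786823,  0.02216351, -0.39468564]), 'moment': array([-0.04936371, -0.02385765, -0.01778846]), 'gripper_force': 0.0, 'width': 0.08751342946474638} 0.0188
scene wide_board 0.77 [258.7, 167.1, 57.8, 53.1] [[0.46, 0.147, 0.008], [0.509, 0.166, 0.078], [0.578, 0.178, 0.108]] [547.  97.] [123. 223.] 26.8
scene narrow_board None
scene wide_stand 0.89 [277.4, 157.2, 62.0, 40.3] [[0.469, 0.0, 0.004], [0.51, 0.03, 0.022], [0.608, 0.053, 0.041]] [526.  32.] [140. 243.] 29.2
scene narrow_stand 0.95 [200.1, 242.8, 72.0, 55.0] [[0.468, 0.335, 0.004], [0.52, 0.
[... 965 characters left out ...]
stand 0.81 [156.9, 177.9, 35.2, 57.4] [[0.469, 0.324, 0.002], [0.526, 0.353, 0.008], [0.586, 0.386, 0.041]] [527. 355.] [ 62. 124.] 85.0
top carton 0.94 [231.8, 182.2, 30.3, 47.3] [[0.481, 0.173, 0.041], [0.529, 0.197, 0.045], [0.578, 0.221, 0.049]] [530. 198.] [ 50. 100.] 85.3
top oil_bottle 0.8 [199.1, 116.9, 23.4, 27.6] [[0.666, 0.256, 0.001], [0.68, 0.274, 0.086], [0.71, 0.295, 0.127]] [696. 273.] [42. 63.] 67.7
top tape_measure 0.58 [146.7, 130.9, 37.9, 35.7] [[0.62, 0.343, 0.0], [0.649, 0.381, 0.034], [0.684, 0.416, 0.038]] [658. 383.] [73. 84.] 10.3
top cup 0.68 [311.1, 128.8, 39.4, 37.9] [[0.624, -0.013, -0.002], [0.663, 0.015, 0.007], [0.69, 0.054, 0.061]] [656.  14.] [84. 70.] 84.5
```

```bash
python3 - <<'E'
import cv2,numpy as np
a=cv2.imread("pics/scene0.png")[100:320,110:380]; b=cv2.imread("pics/top0.png")[90:270,120:380]
a=cv2.resize(a,None,fx=1.45,fy=1.45,interpolation=2)
b=cv2.resize(b,None,fx=1.5,fy=1.5,interpolation=2)
h=max(a.shape[0],b.shape[0])
f=lambda i:cv2.copyMakeBorder(i,0,h-i.shape[0],0,0,0)
cv2.imwrite("pics/c0.png",np.hstack([f(a),f(b)]))
E
python3 - <<'E'
from h import *
import pickle
o=pickle.load(open("o.pkl","rb"))
P=o["top","narrow_board"]; T=P[P[:,2]>0.1]; print(len(T),np.round(T.mean(0),3)); print(cv2.minAreaRect(T[:,:2].astype(np.float32)*1000), np.percentile(T[:,2],[10,50,90]))
P=o["scene","wide_board"]; T=P[P[:,2]>0.1]; print(len(T),np.round(T.mean(0),3),np.round(np.percentile(T,[0,2,98,100],axis=0),3).tolist())
p,d=o["top"]; A=cloud("top",np.ones(d.shape,bool),d)
B=A[(abs(A[:,0]-.52)<.1)&(A[:,1]>.1)&(A[:,1]<.21)&(A[:,2]>.085)]
print(len(B),cv2.minAreaRect(B[:,:2].astype(np.float32)*1000),np.round(np.percentile(B,[0,50,100],axis=0),3).tolist())
E
```

```text
306 [0.546 0.022 0.116]
((546.3154907226562, 21.14947509765625), (10.802850723266602, 89.3814468383789), 86.41999053955078) [0.1074758  0.11731608 0.11955298]
329 [0.519 0.172 0.105] [[0.462, 0.161, 0.1], [0.463, 0.162, 0.101], [0.577, 0.179, 0.109], [0.58, 0.181, 0.11]]
482 ((521.6490478515625, 165.90602111816406), (18.10717010498047, 119.93081665039062), 85.13443756103516) [[0.462, 0.155, 0.085], [0.52, 0.167, 0.105], [0.582, 0.18, 0.11]]
```

View pics/c0.png

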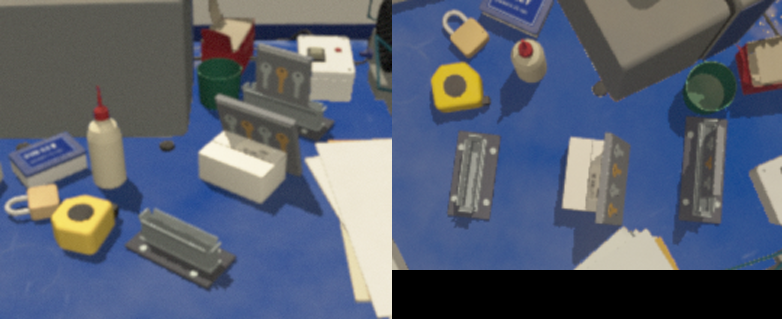

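```bash
python3 - <<'E'
from h import *
import pickle
o=pickle.load(open("o.pkl","rb"))
A=np.vstack([cloud(c,np.ones(o[c][1].shape,bool),o[c][1]) for c in("top","scene")])
for x in np.arange(.1,.95,.1):
    print(round(x,1),[round(float(s[:,2].max()),2) if len(s:=A[(abs(A[:,0]-x)<.05)&(abs(A[:,1]-y)<.05)])>3 else None for y in np.arange(-.7,.51,.1)])
for n in("narrow_stand","wide_stand"):
    for c in("top","scene"):
        P=o[c,n]; L=P[(P[:,2]>.034)&(P[:,2]<.045)]
        for _ in range(3): L=L[np.linalg.norm(L[:,:2]-np.median(L[:,:2],0),axis=1)<.085]
        r=cv2.minAreaRect(L[:,:2].astype(np.float32)*1000); print(n,c,len(L),r)
P=o["scene","wide_board"]; P=P[(P[:,0]<.6)&(P[:,2]<.1)]
B=np.c_[P[:,[0,2]],np.ones(len(P))]; print(np.linalg.lstsq(B,P[:,1],rcond=None)[0])
E
```

```text
0.1 [None, None, None, None, None, None, 0.02, 0.02, 0.23, 0.04, 0.04, -0.25, -0.23]
0.2 [None, None, None, 0.02, 0.18, 0.18, 0.1, 0.45, 0.36, 0.04, 0.04, 0.0, -0.25]
0.3 [None, None, None, 0.09, 0.19, 0.18, 0.17, 0.06, 0.04, 0.04, 0.04, 0.04, -0.25]
0.4 [None, None, None, 0.01, 0.15, 0.18, 0.21, 0.18, 0.13, 0.04, 0.04, 0.01, 0.0]
0.5 [None, None, None, None, 0.05, 0.2, 0.2, 0.12, 0.07, 0.11, 0.04, 0.04, 0.01]
0.6 [-0.85, None, None, None, 0.02, 0.06, 0.07, 0.12, 0.23, 0.23, 0.04, 0.04, 0.01]
0.7 [-0.85, None, None, None, -0.01, 0.07, 0.12, 0.28, 0.28, 0.28, 0.15, 0.04, 0.01]
0.8 [-0.85, -0.85, None, None, None, 0.0, 0.12, 0.35, 0.29, 0.28, 0.24, 0.04, 0.04]
0.9 [-0.84, -0.85, -0.85, None, None, None, 0.0, 0.36, 0.3, 0.28, 0.25, 0.04, 0.04]
narrow_stand top 302 ((527.3719482421875, 355.30145263671875), (28.360071182250977, 108.97357940673828), 84.88130187988281)
narrow_stand scene 377 ((527.2988891601562, 355.4899597167969), (28.823881149291992, 107.85639190673828), 85.40569305419922)
wide_stand top 192 ((538.0499877929688, 23.226051330566406), (27.97918128967285, 125.83427429199219), 89.11041259765625)
wide_stand scene 175 ((543.7408447265625, 22.358131408691406), (29.1082763671875, 136.3515167236328), 87.6534194946289)
[-0.07270829  0.35351545  0.17653052]
```

```bash
python3 -m crank '[[[0,0,-1.2,0],[0,0,-2.4,0],[-2,2,-2.4,0.5],[-4,4,-2.4,1],[-6,6.2,-2.4,1.5],[-8,8.3,-2.4,2],[-10,10.3,-2.4,2.5],[-12,12.4,-2.4,3],[-14,14.4,-2.4,3.5],[-16,16.5,-2.4,3.86],[-18,18.6,-2.4,3.86],[-20,20.6,-2.4,3.86]]]' 0
```

```text
t: 2.4
eef_pos: [0.4807, -0.0982, 0.2872]
ee_rot: [3.141, 0.001, 3.079]
force: [0.3, -0.6, 0.3]
width: 0.0876
gripper_force: 0.0
```

```bash
python3 -m crank '[[[0,0,0,0],[0,0,0,0]]]'
```

```text
t: 2.65
eef_pos: [0.4799, -0.1001, 0.2865]
ee_rot: [-3.141, -0.0, 3.08]
force: [-0.2, 0.8, 0.6]
width: 0.0877
gripper_force: 0.0
```

```bash
python3 -m crank '[[[-0.8,1.7,0,0],[-1.6,3.4,0,0],[-2.34,5,0,0],[-2.34,5,0,0],[-2.34,5,0,0]]]'
cat > w.py <<'E'
from h import *
import sys
s=arm.get_state(); p,d=arm.grab_frame("wrist"); cv2.imwrite(f"pics/{sys.argv[1]}.png",p[...,::-1])
A=cloud("wrist",np.ones(d.shape,bool),d,s); np.save(sys.argv[1],A)
print(s["eef_pos"],s["ee_rot"])
def rect(n,lo,hi,r=.1,off=None):
    t=arm.trace(n,"wrist")
    if not t: print(n,None); return
    P=cloud("wrist",t[0]["mask"],d,s); L=P[(P[:,2]>lo)&(P[:,2]<hi)]
    if len(L)<10: print(n,"few"); return
    L=L[np.linalg.norm(L[:,:2]-np.median(L[:,:2],0),axis=1)<r]
    c=cv2.minAreaRect(L[:,:2].astype(np.float32)*1000); print(n,round(t[0]["score"],2),t[0]["extent"],len(L),np.round(c[0],1),np.round(c[1],1),round(c[2],1), np.round(np.percentile(L[:,2],[5,95]),3))
for a in sys.argv[2:]:
    n,lo,hi=a.split(","); rect(n,float(lo),float(hi))
E
python3 w.py w1 narrow_board,.1,.13 wide_stand,.034,.045 wide_stand,.001,.01 wide_board,.08,.12
```

```text
t: 3.28
eef_pos: [0.5459, 0.0195, 0.2865]
ee_rot: [-3.141, -0.0, 3.077]
force: [-0.4, -0.3, 0.6]
width: 0.0873
gripper_force: 0.0
[0.54591474 0.01947599 0.28649573] [-3.14132673e+00 -4.22885198e-04  3.07729040e+00]
narrow_board 0.96 [254.7, 135.4, 8.5, 72.9] 545 [546.1  21.4] [ 8.9 89.3] 86.3 [0.115 0.118]
wide_stand 0.78 [238.1, 110.7, 40.9, 91.0] 587 [540.8  21. ] [ 27.1 130.4] 87.0 [0.035 0.04 ]
wide_stand 0.78 [238.1, 110.7, 40.9, 91.0] 1993 [544.   21.1] [ 61.5 150.9] 86.2 [0.003 0.007]
wide_board 0.94 [324.8, 91.5, 66.6, 102.0] 2102 [521.4 165.9] [ 20.9 119.3] 85.3 [0.082 0.106]
```

View pics/w1.png

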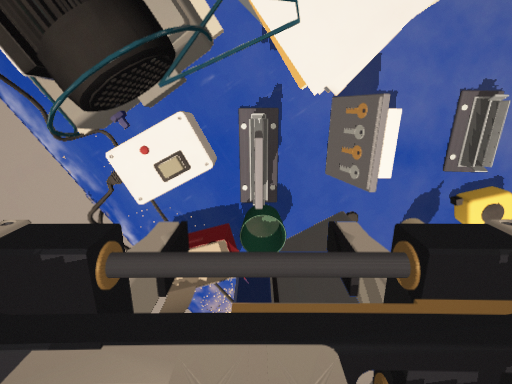

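```bash
python3 -m crank '[[[0,0.08,1.5,0],[0,0.08,3,0],[0,0.08,4.5,0],[0,0.08,6,0],[0,0.08,7,0],[0,0.08,7.8,0],[0,0.08,8.3,0],[0,0.08,8.3,0],[0,0.08,8.3,0]]]' 0 && python3 -m crank '[[[0,0,0,0],[0,0,0,0],[0,0,0,0],[0,0,0,0],[0,0,0,0],[0,0,0,0]]]' 1 25
```

```text
t: 4.65
eef_pos: [0.547, 0.0228, 0.0799]
ee_rot: [3.141, 0.001, 3.079]
force: [-0.3, -0.1, -0.1]
width: 0.0877
gripper_force: 0.0
t: 5.4
eef_pos: [0.5464, 0.0228, 0.079]
ee_rot: [-3.142, -0.0, 3.079]
force: [-0.6, 0.5, -0.1]
width: 0.0332
gripper_force: 0.0
```

```bash
python3 -m crank '[[[0,0,0,0],[0,0,0,0],[0,0,0,0],[0,0,0,0],[0,0,0,0],[0,0,0,0]]]' 1 25
```

```text
t: 6.15
eef_pos: [0.5464, 0.0224, 0.079]
ee_rot: [-3.141, -0.0, 3.079]
force: [1.2, -4.7, -1.7]
width: 0.0098
gripper_force: 25.0
```

```bash
python3 -m crank '[[[0,0,-0.4,0],[0,0,-1,0],[0,0,-2,0],[0,0,-3.2,0],[0,0,-4.4,0],[0,0,-5.4,0],[0,0,-6,0],[0,0,-6,0]]]' && python3 -m crank '[[[0.2,1.5,0,0],[0.4,3,0,0.1],[0.6,4.7,0,0.25],[0.8,6.4,0,0.25],[1,8.1,0,0.25],[1.2,9.8,0,0.25],[1.4,11.5,0,0.25],[1.59,12.7,0,0.25],[1.59,13.25,0,0.25],[1.59,13.25,0,0.25],[1.59,13.25,0,0.25]]]'
python3 w.py w2 narrow_stand,.034,.045 narrow_stand,.001,.01 narrow_board,0.05,.3
```

```text
t: 7.15
eef_pos: [0.5471, 0.0233, 0.2305]
ee_rot: [3.14, 0.003, 3.079]
force: [-0.4, -1.1, -2.4]
width: 0.0101
gripper_force: 25.0
t: 8.52
eef_pos: [0.5277, 0.355, 0.2289]
ee_rot: [-3.141, -0.0, 3.056]
force: [-0.4, -0.2, -1.2]
width: 0.01
gripper_force: 25.0
[0.5276843  0.35497494 0.22887688] [-3.14115155e+00 -3.84461678e-04  3.05603005e+00]
narrow_stand 0.7 [233.6, 117.1, 45.8, 93.8] 340 [507.7 357.6] [27.6 66.7] 84.5 [0.035 0.04 ]
narrow_stand 0.7 [233.6, 117.1, 45.8, 93.8] 2214 [527.7 355.6] [ 62.1 123.4] 84.9 [0.003 0.007]
narrow_board 0.85 [249.7, 147.6, 19.6, 154.5] 2558 [515.6 357.5] [12.  65.9] 85.6 [0.211 0.267]
```

View pics/w2.png

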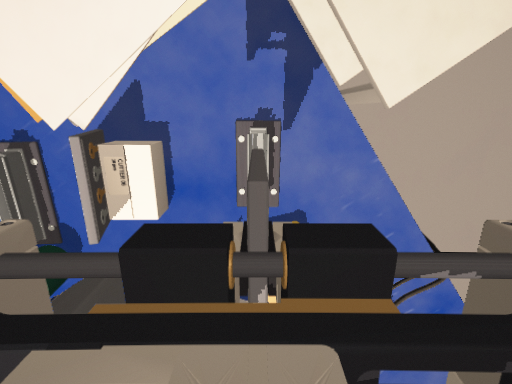

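```bash
python3 -m crank '[[[0,0,1,0],[0,0,2,0],[0,0,3,0],[0,0,3.8,0],[0,0,4.4,0],[0,0,4.6,0],[0,0,4.8,0],[0,0,5.0,0],[0,0,5.2,0],[0,0,5.4,0],[0,0,5.6,0],[0,0,5.7,0]]]' && python3 -m crank '[[[0,0,0.05,0],[0,0,0.1,0],[0,0,0.15,0],[0,0,0.2,0],[0,0,0.2,0]]]'
```

```text
t: 10.22
eef_pos: [0.5276, 0.3558, 0.0861]
ee_rot: [-3.141, -0.0, 3.057]
force: [0.5, 0.0, -1.5]
width: 0.0101
gripper_force: 25.0
t: 10.85
eef_pos: [0.5276, 0.3558, 0.0815]
ee_rot: [-3.141, -0.0, 3.057]
force: [-0.4, -0.5, -1.3]
width: 0.0105
gripper_force: 25.0
```

```bash
python3 -m crank '[[[0,0,0.04,0],[0,0,0.08,0],[0,0,0.1,0],[0,0,0.1,0]]]' && python3 -m crank '[[[0,0,0.04,0],[0,0,0.06,0],[0,0,0.06,0]]]'
```

```text
t: 11.35
eef_pos: [0.5276, 0.3559, 0.079]
ee_rot: [-3.142, -0.0, 3.057]
force: [0.5, -0.1, -1.3]
width: 0.0097
gripper_force: 25.0
t: 11.72
eef_pos: [0.5278, 0.3559, 0.079]
ee_rot: [3.141, 0.001, 3.057]
force: [-3.7, -2.6, 8.4]
width: 0.0099
gripper_force: 25.0
```

```bash
python3 -m crank '[[[0,0,0,0],[0,0,0,0],[0,0,0,0],[0,0,0,0],[0,0,0,0],[0,0,-0.5,0],[0,0,-1.5,0],[0,0,-3,0],[0,0,-4.5,0],[0,0,-5.5,0],[0,0,-5.5,0]]]' 0 && python3 -m crank '[[[-0.1,-2,0,0],[-0.2,-4,0,0],[-0.3,-6,0,0],[-0.41,-7.75,0,0],[-0.41,-7.75,0,0],[-0.41,-7.75,0,0]]]'
python3 w.py w3 wide_board,.08,.12 carton,.04,.05 narrow_board,.09,.13 wide_stand,.001,.01
python3 - <<'E'
from h import *
A=np.load("w3.npy"); 
# wide board face: height profile at x~.52
for y in np.arange(.13,.20,.005):
    S=A[(abs(A[:,0]-.521)<.03)&(abs(A[:,1]+.085*(A[:,0]-.521)-y)<.0025)]
    print(round(y,3),len(S),np.round(np.percentile(S[:,2],[10,50,90]),3) if len(S) else '')
E
```

```text
t: 13.1
eef_pos: [0.5287, 0.3567, 0.2188]
ee_rot: [3.137, 0.004, 3.057]
force: [-0.8, -0.3, -0.2]
width: 0.0877
gripper_force: 0.0
t: 13.85
eef_pos: [0.5215, 0.1619, 0.2151]
ee_rot: [3.141, 0.0, 3.056]
force: [0.6, 0.4, -0.0]
width: 0.0877
gripper_force: 0.0
[0.5214976  0.16191486 0.21509682] [3.14139796e+00 8.50011371e-05 3.05609512e+00]
wide_board 0.6 [234.0, 119.5, 37.8, 122.8] 1809 [520.9 166.5] [ 17.6 118.2] 84.9 [0.082 0.107]
carton 0.67 [270.2, 132.2, 39.7, 85.8] 2771 [530.3 199.5] [43.7 99.6] 85.2 [0.042 0.045]
narrow_board 0.64 [402.9, 126.6, 73.2, 98.0] 2596 [527.5 355.4] [12.6 90.6] 85.4 [0.092 0.117]
wide_stand 0.56 [126.1, 134.6, 57.9, 101.3] 2062 [534.3  22. ] [ 63.1 133.2] 86.5 [0.003 0.008]
0.13 1872 [0.297 0.322 0.329]
0.135 1855 [0.297 0.322 0.329]
0.14 1879 [0.297 0.322 0.329]
0.145 1853 [0.296 0.321 0.33 ]
0.15 1991 [0.296 0.322 0.33 ]
0.155 2125 [0.296 0.321 0.33 ]
0.16 2345 [0.092 0.32  0.33 ]
0.165 2337 [0.106 0.32  0.33 ]
0.17 2411 [0.106 0.319 0.33 ]
0.175 2361 [0.295 0.32  0.33 ]
0.18 1985 [0.294 0.317 0.328]
0.185 2231 [0.293 0.318 0.323]
0.19 2012 [0.292 0.316 0.323]
0.195 2028 [0.292 0.316 0.323]
0.2 2010 [0.292 0.316 0.323]
```

View pics/w3.png

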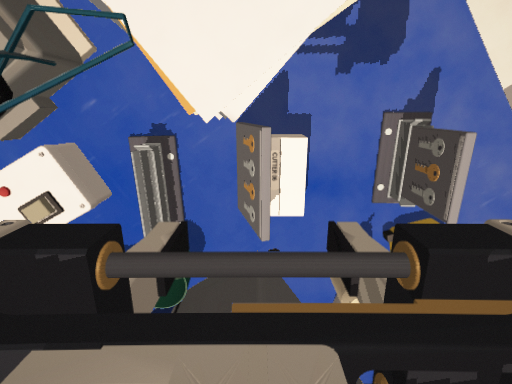

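```bash
python3 -m crank '[[[0,0,1.5,0],[0,0,3,0],[0,0,4.3,0],[0,0,5.2,0],[0,0,5.8,0],[0,0,5.96,0],[0,0,5.96,0]]]' && python3 -m crank '[[[0,0,0,0],[0,0,0,0],[0,0,0,0],[0,0,0,0],[0,0,0,0],[0,0,0,0],[0,0,0,0]]]' 0.65 10
```

```text
t: 14.98
eef_pos: [0.5218, 0.1623, 0.0664]
ee_rot: [3.141, 0.0, 3.057]
force: [0.6, 1.2, -0.3]
width: 0.0878
gripper_force: 0.0
t: 15.85
eef_pos: [0.5215, 0.162, 0.0661]
ee_rot: [-3.142, -0.0, 3.057]
force: [0.5, 0.2, -0.2]
width: 0.0312
gripper_force: 0.0
```

Now push it upright in −y by about 23 mm and then close.

```bash
python3 -m crank '[[[0,-0.15,0,0],[0,-0.3,0,0],[0,-0.45,0,0],[0,-0.6,0,0],[0,-0.75,0,0],[0,-0.9,0,0],[0,-0.92,0,0],[0,-0.92,0,0]]]' && python3 -m crank '[[[0,0,0,0],[0,0,0,0],[0,0,0,0],[0,0,0,0],[0,0,0,0],[0,0,0,0]]]' 1 25
```

```text
t: 16.85
eef_pos: [0.5195, 0.139, 0.0661]
ee_rot: [3.142, 0.0, 3.057]
force: [0.5, -0.4, -0.1]
width: 0.0306
gripper_force: 0.0
t: 17.6
eef_pos: [0.5194, 0.139, 0.066]
ee_rot: [-3.142, -0.0, 3.057]
force: [1.3, 0.3, -1.2]
width: 0.0101
gripper_force: 25.0
```

```bash
python3 -m crank '[[[0,0,-0.3,0],[0,0,-1,0],[0,0,-2,0],[0,0,-3.2,0],[0,0,-4.4,0],[0,0,-5.2,0],[0,0,-5.2,0],[0,0,-5.2,0]]]' && python3 -m crank '[[[-0.4,-1.2,0,0],[-0.8,-2.6,0,-0.23],[-1.2,-4,0,-0.23],[-1.41,-4.61,0,-0.23],[-1.41,-4.61,0,-0.23],[-1.41,-4.61,0,-0.23]]]'
python3 w.py w4 wide_stand,.034,.045 wide_stand,.001,.01 wide_board,0.05,.3 
python3 - <<'E'
from h import *
p,d=arm.grab_frame("top"); cv2.imwrite("pics/t4.png",p[...,::-1])
r=arm.trace("wide_stand","top"); P=cloud("top",r[0]["mask"],d); L=P[P[:,2]<.045]; print(len(L),cv2.minAreaRect(L[:,:2].astype(np.float32)*1000))
p,d=arm.grab_frame("scene"); cv2.imwrite("pics/s4.png",p[...,::-1])
r=arm.trace("wide_board","scene")
for q in r[:1]:
    P=cloud("scene",q["mask"],d); P=P[(P[:,2]>.08)]; print(np.round(np.percentile(P,[1,50,99],axis=0),3).tolist())
    print(np.linalg.lstsq(np.c_[P[:,[0,2]],np.ones(len(P))],P[:,1],rcond=None)[0])
E
```

```text
t: 18.6
eef_pos: [0.5189, 0.1388, 0.1952]
ee_rot: [-3.141, -0.001, 3.056]
force: [0.8, -0.1, -2.5]
width: 0.0103
gripper_force: 25.0
t: 19.35
eef_pos: [0.5446, 0.0216, 0.1955]
ee_rot: [-3.141, -0.001, 3.077]
force: [0.4, 0.3, -1.4]
width: 0.0102
gripper_force: 25.0
[0.54463202 0.02164625 0.19552698] [-3.14145266e+00 -8.04527664e-04  3.07681638e+00]
wide_stand 0.68 [230.2, 109.1, 50.0, 112.0] 291 [532.1  22.2] [ 28.  114.1] 86.8 [0.035 0.04 ]
wide_stand 0.68 [230.2, 109.1, 50.0, 112.0] 2818 [541.1  21.6] [ 62. 147.] 86.6 [0.003 0.006]
wide_board 0.73 [244.8, 126.1, 24.3, 176.2] 3161 [522.8  23.9] [10.7 76.4] 87.0 [0.208 0.239]Traceback (most recent call last):
  File "<stdin>", line 3, in <module>
IndexError: list index out of range
```

View pics/w4.png

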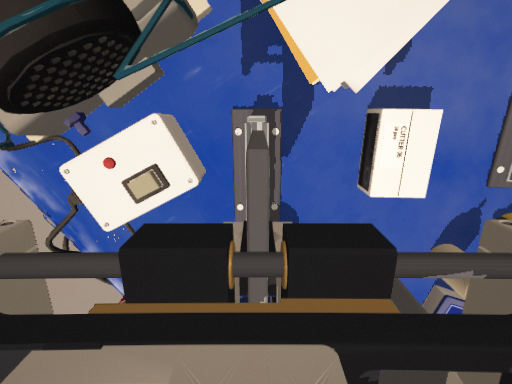

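```bash
python3 -m crank '[[[0,0,0.8,0],[0,0,1.7,0],[0,0,2.5,0],[0,0,3.1,0],[0,0,3.4,0],[0,0,3.6,0],[0,0,3.8,0],[0,0,4,0],[0,0,4,0]]]' && python3 -m crank '[[[0,0,0.12,0],[0,0,0.24,0],[0,0,0.36,0],[0,0,0.48,0],[0,0,0.6,0],[0,0,0.7,0],[0,0,0.7,0]]]'
```

```text
t: 20.78
eef_pos: [0.5447, 0.0211, 0.0958]
ee_rot: [-3.141, -0.0, 3.077]
force: [0.5, -0.1, -2.2]
width: 0.0097
gripper_force: 25.0
t: 21.65
eef_pos: [0.5447, 0.0212, 0.0783]
ee_rot: [-3.141, -0.0, 3.077]
force: [-0.3, 0.5, -1.4]
width: 0.0095
gripper_force: 25.0
```

```bash
python3 -m crank '[[[0,0,0.05,0],[0,0,0.1,0],[0,0,0.14,0],[0,0,0.14,0]]]' && python3 -m crank '[[[0,0,0.04,0],[0,0,0.06,0],[0,0,0.06,0]]]'
```

```text
t: 22.15
eef_pos: [0.5448, 0.0212, 0.075]
ee_rot: [-3.142, -0.0, 3.077]
force: [-0.2, -0.1, -2.1]
width: 0.01
gripper_force: 25.0
t: 22.52
eef_pos: [0.545, 0.0212, 0.074]
ee_rot: [3.142, 0.0, 3.077]
force: [-1.9, 1.1, 4.4]
width: 0.0102
gripper_force: 25.0
```

Seated, at the expected height. Release, retreat and check.

```bash
python3 -m crank '[[[0,0,0,0],[0,0,0,0],[0,0,0,0],[0,0,0,0],[0,0,0,0],[0,0,-0.5,0],[0,0,-1.5,0],[0,0,-3,0],[0,0,-4.5,0],[0,0,-6,0],[0,0,-7.5,0],[0,0,-8,0]]]' 0 && python3 -m crank '[[[0,0,0,0],[0,0,0,0],[0,0,0,0],[0,0,0,0]]]'
python3 w.py w5 wide_board,.1,.13 narrow_board,.1,.13 wide_stand,.001,.01 narrow_stand,.001,.01 carton,.04,.05
python3 - <<'E'
import cv2
from station import arm
cv2.imwrite("pics/s5.png",arm.grab_frame("scene")[0][100:320,110:380,::-1])
E
```

```text
t: 24.02
eef_pos: [0.5457, 0.0213, 0.2772]
ee_rot: [3.14, 0.005, 3.077]
force: [0.9, 0.0, -1.1]
width: 0.0874
gripper_force: 0.0
t: 24.52
eef_pos: [0.5446, 0.0211, 0.2727]
ee_rot: [-3.141, -0.001, 3.077]
force: [0.6, 1.4, -0.3]
width: 0.0876
gripper_force: 0.0
[0.5445885  0.02111047 0.27274899] [-3.14095909e+00 -1.39959777e-03  3.07671998e+00]
wide_board 0.84 [253.0, 117.0, 10.7, 105.5] 863 [544.7  22.3] [  9.7 119.5] 86.3 [0.115 0.118]
narrow_board few
wide_stand 0.88 [235.1, 109.4, 41.7, 102.3] 2123 [544.3  21.3] [ 62.  151.7] 86.6 [0.003 0.006]
narrow_stand 0.72 [449.7, 88.8, 60.0, 89.8] 1793 [527.1 353.9] [ 62.4 124.4] 84.1 [0.003 0.008]
carton 0.4 [235.8, 106.1, 41.3, 101.1] 34 [540.1  21.6] [ 26.5 127.3] 86.1 [0.04  0.041]
```

View pics/s5.png

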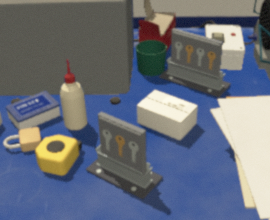

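Both boards stand home in their own stands: the wide one at (195,58) and the narrow one at (122,148). The carton at (167,113) has not moved, and nothing is touching the robot.

```bash
python3 -c "
from station import arm
print(arm.job_done())"
```

```text
the job is handed in; nothing more can be done
None
```

The job is handed in: both boards stand upright and fully home in their matching stands, nothing else appears to have moved, and it took about 25 s (the hand-in call returned no verdict).

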